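# Sort loose engine parts into the cardboard trays

### The arm

A 6-joint arm with a two-finger parallel gripper is mounted at the origin on the work surface. World frame = base frame: x ahead of the robot, y to its left, z up, the work surface at z = 0. Lengths are in mm, angles in rad, forces in N, time in s.
With the tool pointing down it reaches from about 250 to 725 mm from the base axis. Payload 9.7 kg.
Tool frame: the origin (TCP) lies midway between the tips of the shut fingers; the grasp point (between the pads) lies 19 mm behind it; x points along the fingers, y is the direction in which the jaws open and shut, and the axes are right-handed (so a half turn about x gives the same grasp; the last joint's range is limited). The gripper opens to 85 mm and grips with 20 to 120 N. Pads are 22 mm wide; open, the fingers measure 114 mm over their backs; the gripper's body (76 mm by 85 mm) begins 54 mm behind the grasp point. The pads swing forward as they close: fully open they stand 13 mm farther back than shut.
Start: joints at [1.232, 0.087, 0.176, 1.66, 0, 1.571], TCP at [182.793, 518.733, 206.084] pointing down, gripper open.
Joint ranges: [-3.13, 3.13], [-0.85, 1.81], [-1.15, 1.24], [-2.2, 2.28], [-1.44, 1.52], [-3.14, 3.14]. Speed limits (rad/s): [2.22, 2.22, 2.57, 3.14, 3.14, 3.14].

### API

Orientations are given as a rotation vector (axis times angle).
In Python, from plant import * gives the robot as it stands.
- The arm moves only by the shell command python3 -m pendant 'ROWS' [OPENING]. ROWS is JSON, a list of rows, each a list of 2 entries, a list of its own where there are three numbers: the shift along the world's x, y, z in m, then the turn about the world's z in degrees. A call has 1 to 12 rows; each row is the pose to reach, as a shift and turn from the pose measured when the call began; what a row does not reach only later rows make up. A row lasts 1/10 s, in which the tool goes at most 50 mm and 8.59 degrees, less where a joint would pass 70% of its speed; a pose out of reach is approached as far as the arm can. A call with a gripper value outside its range is refused whole. OPENING is the finger opening in m, from 0 to 0.0854, set as the call begins (- or left out, the last holds). The fingers move at their own pace and stop on an object; the grip force is fixed at half the most. Time passes only in rows, so rows that repeat a pose let the fingers close. It gives the time, the measured TCP pose, the force and the opening at its end, in the units of the state.
- sense(): the state, without advancing time (a new reading comes with each control period).
- capture(name): name is "scene" or "top"; returns the picture (480x640x3 uint8, blue, green, red); there is no depth.
- calibration(name): a dict with "camera_matrix" (3x3 intrinsics, pixels), "distortion" ([k1, k2, p1, p2, k3] as OpenCV has them; the pictures are not rectified), "R" (3x3) and "t" (3): a world point X has camera coordinates R X + t. Camera axes: x right, y down, z forward; pixel columns grow to the right and rows downward; lengths in mm; the calibration is good to about 2 mm. A picture is of the moment at which its call begins. calibration takes no time and is no camera call.
- close_job(): hands the job in, once; it reports no verdict.
The state is a dict: "time": time; "joint_positions": joint angles; "qd": joint speeds; "joint_torque": joint torques, N m; "tcp_pos": TCP position; "eef_rot": TCP orientation; "force": force on the tool from outside, world axes, zero at the start; "ft_torque": the same for the moment, N m; "width": finger opening in mm.
Only numpy, scipy, OpenCV 4.12 (cv2) and the standard library are available. Lean on these libraries where they do the work, as an engineer would, in place of code of your own. Each camera call takes 0.05 s, during which the arm holds its last target.

### The job

Clear up the loose parts on the swap table: put the two ball bearings, the two valve springs and the piston into the cardboard trays, each into the tray that already holds two parts of its kind. Set them on the tray's bottom beside those already there, nothing on top of anything else, bearings lying flat and springs and piston standing upright, and do not knock over the spray can.

Things in the scene. Friction and masses are not known exactly. Their poses are not given: they have to be found in the camera images.
- bearing_a_mid (a point): One ball bearing: plain steel rings, black seal between them, open bore; lies flat, 47 mm outer diameter, 20 mm bore, 21 mm tall, about 160 g. This point is its centre, half-way up (10.5 mm above what it lies on); z is its axis. It starts flat on the table, somewhere in the loose row of parts between robot and trays.
- bearing_b_mid (a point): The other, identical ball bearing: plain steel rings, black seal between them, open bore; lies flat, 47 mm outer diameter, 20 mm bore, 21 mm tall, about 160 g. This point is its centre, half-way up (10.5 mm above what it lies on); z is its axis. It starts flat on the table, somewhere in the loose row of parts between robot and trays.
- spring_a_mid (a point): One valve spring: stiff bare steel wire coil standing on its end, 30 mm outer diameter, 45 mm tall, about 60 g; does not give when gripped across. This point is its centre, half-way up (22.5 mm above what it stands on); z is the coil's axis. It starts upright on the table in the loose row.
- spring_b_mid (a point): The other, identical valve spring: stiff bare steel wire coil standing on its end, 30 mm outer diameter, 45 mm tall, about 60 g; does not give when gripped across. This point is its centre, half-way up (22.5 mm above what it stands on); z is the coil's axis. It starts upright on the table in the loose row.
- piston_mid (a point): Small bare aluminium engine piston standing on its skirt, crown up: 52 mm diameter, 46 mm tall, ring grooves near the top, pin bore through its sides, about 240 g. This point is its centre, half-way up (23 mm above what it stands on); its z axis is up along the piston. It starts upright on the table top in the same loose row.
- tray_bearings: The bearings' tray: open cardboard carton, fixed, 160 mm along its x, 200 along y, 42 tall, walls and bottom 4 thick. Origin: centre of its underside; x points away from the robot (within 0.1 rad). Holds two fixed ball bearings lying flat, 21 mm tall, at x +40 and +46, y -47 and +47 mm; its front half, x -76 to +16 mm, y -96 to +96, is empty. The 3 trays stand in a row in any order.
- tray_springs: The springs' tray: open cardboard carton, fixed, 160 mm along its x, 200 along y, 42 tall, walls and bottom 4 thick. Origin: centre of its underside; x points away from the robot (within 0.1 rad). Holds two fixed valve springs upright, 45 mm tall, at x +40 and +46, y -47 and +47 mm; its front half, x -76 to +24 mm, y -96 to +96, is empty. The 3 trays stand in a row in any order.
- tray_pistons: The pistons' tray: open cardboard carton, fixed, 160 mm along its x, 200 along y, 42 tall, walls and bottom 4 thick. Origin: centre of its underside; x points away from the robot (within 0.1 rad). Holds two fixed pistons upright, 46 mm tall, at x +40 and +46, y -47 and +47 mm; its front half, x -76 to +13 mm, y -96 to +96, is empty. The 3 trays stand in a row in any order.
- spray_can_mid (a point): Grey spray can, yellow band, black nozzle: a loose bystander, 66 mm diameter, 149 mm tall, upright left of the trays (robot's left). This point: on its axis, 75 mm up. Unlisted low bystanders, up to 50 mm tall: wheel nut, socket, spark plug and screwdriver between the loose parts; wrench, brake pad, rubber boots nearer the robot. About 25 mm or more is free beside each part.
Mind the look-alikes: they are no part of the job. Of the things shaped like the part that bears piston_mid, the aluminium one is meant.

How it is judged:
By the outcome, as a careful person would: the job done as asked, in the order asked, and still so for the second after the job is handed in, with the robot touching nothing.
It also fails if it takes over 106 s, if anything falls off the work surface, if the arm or the gripper's body presses on something with over 40 N, if the wrist force passes 120 N, or if a joint passes its speed limit or range.

## Working session

There is one attempt and no reset: what is moved stays moved. The work goes in short steps, Python scripts to look and compute and a shell command to move; the robot and the scene stay as the last step left them, time stands still between calls to the robot, and variables do not carry over. Pictures are saved under pics/ and viewed, and the job is handed in when it is done.

```bash
ls; mkdir -p pics
python3 - <<'E'
from plant import *
import cv2
s=sense();print(s)
for n in("scene","top"):
    cv2.imwrite(f"pics/{n}0.png",capture(n));print(n,calibration(n))
E
```

```text
pics
{'time': 0.0, 'joint_positions': array([ 1.23198909e+00,  8.74408171e-02,  1.75098661e-01,  1.65980775e+00,
       -2.60503445e-05,  1.57080124e+00]), 'qd': array([ 0.00069374, -0.00387299, -0.0002155 ,  0.00108068,  0.00079611,
        0.0003248 ]), 'joint_torque': array([ 3.31284355e-03, -5.20388532e+01,  4.64803791e+01,  1.64631981e-02,
        7.87276804e-05, -2.84655670e-05]), 'tcp_pos': array([182.71372146, 518.46629863, 205.37548543]), 'eef_rot': array([ 0.26482411,  1.55459799, -0.26693509]), 'force': array([-0.0221708 ,  0.32304094,  0.5551539 ]), 'ft_torque': array([-0.02310714, -0.00061313,  0.05174651]), 'width': 85.60590369646762}
scene {'camera_matrix': array([[618.93780775,   0.        , 320.47145741],
       [  0.        , 618.93780775, 232.55714445],
       [  0.        ,   0.        ,   1.        ]]), 'distortion': array([0.0482175, 0.       , 0.       , 0.       , 0.       ]), 'R': array([[ 0.68626123,  0.72723484, -0.01322894],
       [ 0.56610502, -0.54545282, -0.61806661],
       [-0.45669533,  0.41666618, -0.78601442]]), 't': array([-374.82609089, -166.75361742, 1457.00037087])}
top {'camera_matrix': array([[581.56568811,   0.        , 315.59592246],
       [  0.        , 581.56568811, 250.67236638],
       [  0.        ,   0.        ,   1.        ]]), 'distortion': array([-0.16439052,  0.        ,  0.        ,  0.        ,  0.        ]), 'R': array([[-0.01709502, -0.9997995 ,  0.0104267 ],
       [-0.98997217,  0.01546264, -0.14041368],
       [ 0.1402243 , -0.01272252, -0.99003802]]), 't': array([  74.53405707,  477.67210872, 1267.3073987 ])}
```

View pics/scene0.png

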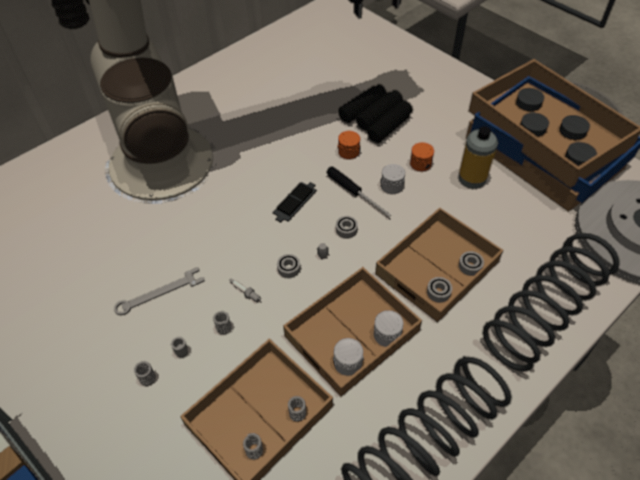

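View pics/top0.png

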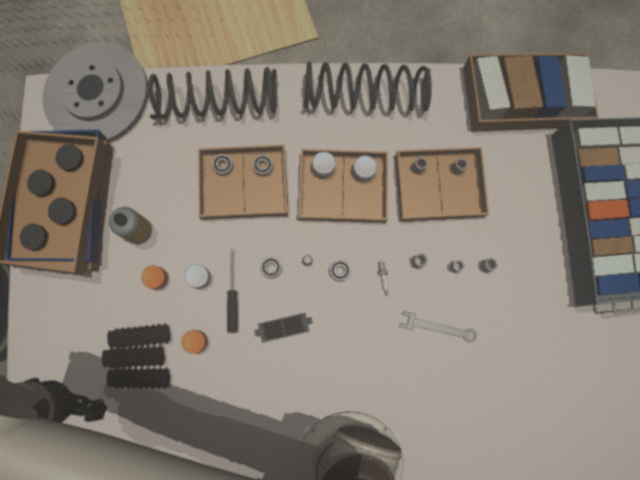

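```bash
cat > h.py <<'E'
import numpy as np, cv2
from plant import *
C={n:calibration(n) for n in("scene","top")}
def ray(n,uv):
    c=C[n];p=cv2.undistortPoints(np.array([[uv]],float),c["camera_matrix"],c["distortion"])[0,0]
    R=c["R"];return -R.T@c["t"],R.T@np.array([p[0],p[1],1])
def pt(n,uv,z):
    o,d=ray(n,uv);return o+d*(z-o[2])/d[2]
def px(n,X):
    c=C[n];return cv2.projectPoints(np.array([X],float),cv2.Rodrigues(c["R"])[0],c["t"],c["camera_matrix"],c["distortion"])[0][0,0]
def tri(a,b):
    (o,d),(p,e)=ray("scene",a),ray("top",b)
    s=np.linalg.lstsq(np.c_[d,-e],p-o,rcond=None)[0]
    A,B=o+d*s[0],p+e*s[1];return (A+B)/2,np.linalg.norm(A-B)
E
python3 - <<'E'
import cv2
t=cv2.imread("pics/top0.png");s=cv2.imread("pics/scene0.png")
cv2.imwrite("pics/c1.png",cv2.resize(t[130:300,170:370],None,fx=4,fy=3.5,interpolation=2)[:600])
a=cv2.resize(t[230:295,390:510],None,fx=5,fy=4.5,interpolation=2)
b=cv2.resize(s[300:390,120:240],None,fx=5,fy=3.3,interpolation=2)
cv2.imwrite("pics/c2.png",cv2.vconcat([a,b]))
cv2.imwrite("pics/c3.png",cv2.resize(s[120:300,260:440],None,fx=3.3,fy=3.3,interpolation=2))
E
```

```text
(no output)
```

View pics/c1.png

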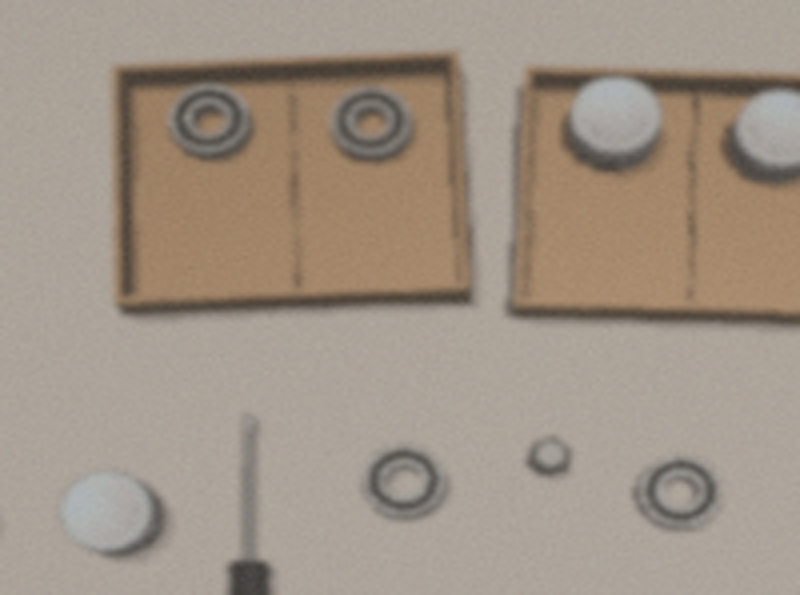

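View pics/c2.png

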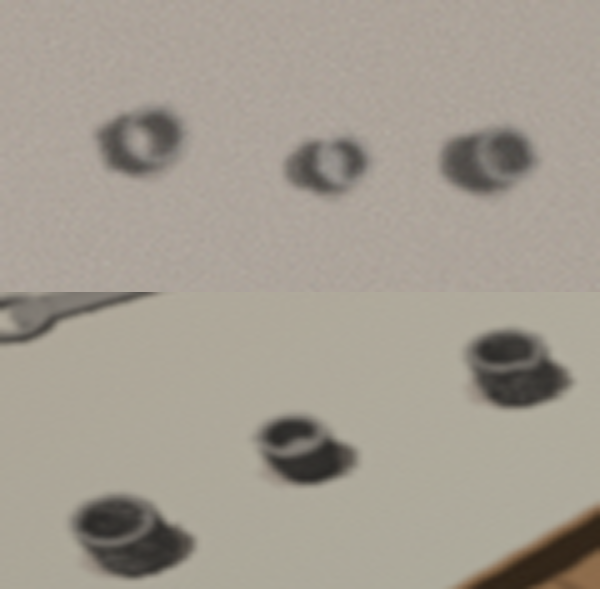

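View pics/c3.png

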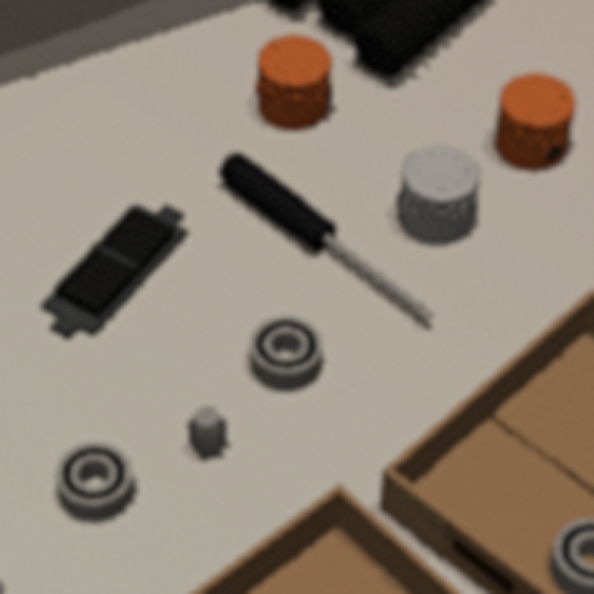

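Run:
```python
from h import *
np.set_printoptions(precision=1,suppress=True)
c1=lambda x,y:(170+x/4-.4,130+y/3.5-.4)
ct=lambda x,y:(390+x/5-.4,230+y/4.5-.4)
cs=lambda x,y:(120+x/5-.4,300+(y-292.5)/3.3-.4)
c3=lambda x,y:(260+x/3.3-.4,120+y/3.3-.4)
for n,a,b,h in[("bL",c3(286,346),c1(404,481),21),("bR",c3(95,474),c1(680,491),21),("pis",c3(440,172),c1(108,512),46),("sprL",cs(508,352),ct(148,135),45),("sock",cs(293,437),ct(340,162),45),("sprR",cs(117,520),ct(508,153),45)]:
    X,e=tri(a,b);print(n,X,e,"top",pt("top",b,h),"scene",pt("scene",a,h))
for x,y in[(113,67),(458,55),(472,297),(118,303),(528,68),(512,308)]: print("rim",pt("top",c1(x,y),42))
for x,y in[(209,119),(371,121)]: print("fixed",pt("top",c1(x,y),25))
print(pt("top",c1(614,117),50))
```

```text
bL [445.9 169.2  16.9] 1.3043563944453165 top [445.  168.4  21. ] scene [448.5 167.3  21. ]
bR [436.8  13.7  17.9] 1.2847001338623525 top [436.1  13.3  21. ] scene [438.9  12.9  21. ]
pis [425.8 332.5  43.5] 2.4267048715377646 top [424.8 331.1  46. ] scene [427.9 331.7  46. ]
sprL [ 454.3 -165.5   36.8] 0.8290183939503334 top [ 453.5 -163.5   45. ] scene [ 458.6 -167.9   45. ]
sock [ 440.  -253.4   32.1] 0.0766821011286602 top [ 438.5 -250.1   45. ] scene [ 447.4 -255.6   45. ]
sprR [ 442.5 -328.2   41.5] 1.9674505782440115 top [ 441.6 -327.9   45. ] scene [ 445.2 -327.7   45. ]
rim [718.7 333.7  42. ]
rim [722.6 134.9  42. ]
rim [560.6 128.2  42. ]
rim [560.2 327.8  42. ]
rim [713.1  94.8  42. ]
rim [553.  105.9  42. ]
fixed [686.9 280.1  25. ]
fixed [683.6 186.1  25. ]
[676.6  46.5  50. ]
```

Run:
```python
import cv2
t=cv2.imread("pics/top0.png")
cv2.imwrite("pics/c4.png",cv2.resize(t[135:235,290:495],None,fx=3.9,fy=3.9,interpolation=2))
```

```text
(no output)
```

View pics/c4.png

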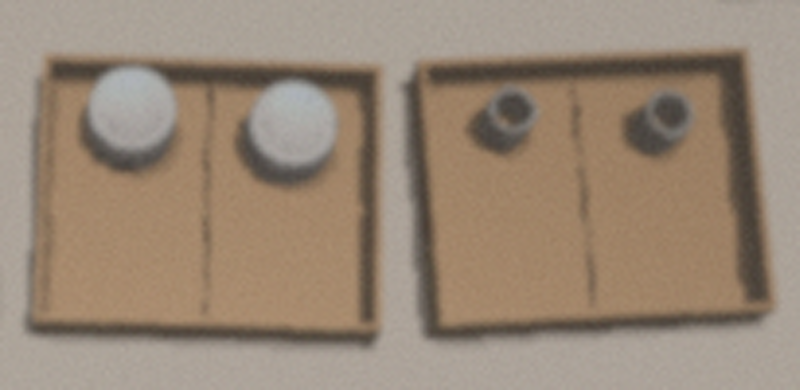

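Run:
```python
from h import *
np.set_printoptions(precision=1,suppress=True)
c=lambda x,y:(290+x/3.9-.4,135+y/3.9-.4)
def tray(rim,fx,z):
    P=[pt("top",c(*q),42)[:2] for q in rim];F=[pt("top",c(*q),z)[:2] for q in fx]
    print(np.array(P),np.array(F))
    W=np.array(P+F)
    L=np.array([[80,100],[80,-100],[-80,-100],[-80,100],[46,47],[40,-47]],float)
    w=W.mean(0);l=L.mean(0);A=(W-w)@np.eye(2);B=L-l
    th=np.arctan2((B[:,0]*A[:,1]-B[:,1]*A[:,0]).sum(),(A*B).sum())
    R=np.array([[np.cos(th),-np.sin(th)],[np.sin(th),np.cos(th)]])
    o=w-R@l;print("o",o,"yaw",np.degrees(th),"resid",W-(L@R.T+o))
    for q in[(-28,45),(-28,-45),(-30,0),(-26,0)]:print(q,o+R@np.array(q))
tray([(45,55),(382,65),(376,329),(30,322)],[(132,110),(293,124)],50)
tray([(416,62),(745,50),(775,310),(430,328)],[(513,111),(668,115)],49)
R=cv2.Rodrigues(sense()["eef_rot"])[0];print(R)
```

```text
[[ 713.9   95.9]
 [ 705.6 -102.4]
 [ 547.1  -92.7]
 [ 554.1  106.5]] [[677.2  45.7]
 [667.6 -47.7]]
o [629.9   1.6] yaw -2.763032042571116 resid [[-0.8 -1.7]
 [ 0.6 -0.2]
 [ 1.9  1.8]
 [-0.8  1.2]
 [-1.  -0.6]
 [ 0.  -0.4]]
(-28, 45) [604.1  47.9]
(-28, -45) [599.8 -42. ]
(-30, 0) [600.   3.]
(-26, 0) [604.    2.8]
[[ 707.3 -122.7]
 [ 714.7 -322.1]
 [ 555.8 -329.2]
 [ 547.3 -124.1]] [[ 674.9 -177.5]
 [ 672.2 -270.2]]
o [ 631.1 -224.8] yaw 1.9381381859932436 resid [[-0.3 -0.5]
 [ 0.3 -0.1]
 [ 1.4 -1.8]
 [-0.4  3.4]
 [-0.6 -1.3]
 [-0.4  0.2]]
(-28, 45) [ 601.6 -180.8]
(-28, -45) [ 604.6 -270.7]
(-30, 0) [ 601.1 -225.8]
(-26, 0) [ 605.1 -225.7]
[[-0.   0.3  0.9]
 [-0.   0.9 -0.3]
 [-1.  -0.   0. ]]
```

```bash
python3 -m pendant '[[[0.263,-0.350,-0.085],19.4],[[0.263,-0.350,-0.085],19.4],[[0.263,-0.350,-0.085],19.4],[[0.263,-0.350,-0.085],19.4],[[0.263,-0.350,-0.085],19.4],[[0.263,-0.350,-0.085],19.4],[[0.263,-0.350,-0.085],19.4],[[0.263,-0.350,-0.085],19.4],[[0.263,-0.350,-0.085],19.4],[[0.263,-0.350,-0.085],19.4],[[0.263,-0.350,-0.085],19.4],[[0.263,-0.350,-0.085],19.4]]' 0.064
```

```text
time: 1.3
tcp_pos: [445.3, 169.1, 120.6]
eef_rot: [-0.001, 1.571, -0.001]
force: [-0.6, 0.0, 0.4]
width: 63.9
```

```bash
python3 -m pendant '[[[0,0,-0.040],0],[[0,0,-0.080],0],[[0,0,-0.100],0],[[0,0,-0.110],0],[[0,0,-0.117],0],[[0,0,-0.117],0],[[0,0,-0.117],0]]'
python3 - <<'E'
from h import *
s=capture("scene");cv2.imwrite("pics/s1.png",cv2.resize(s[100:320,230:450],None,fx=2.7,fy=2.7))
E
```

```text
time: 2.0
tcp_pos: [445.9, 169.7, 4.7]
eef_rot: [-0.001, 1.57, 0.0]
force: [0.8, 0.6, -0.2]
width: 64.5
```

View pics/s1.png

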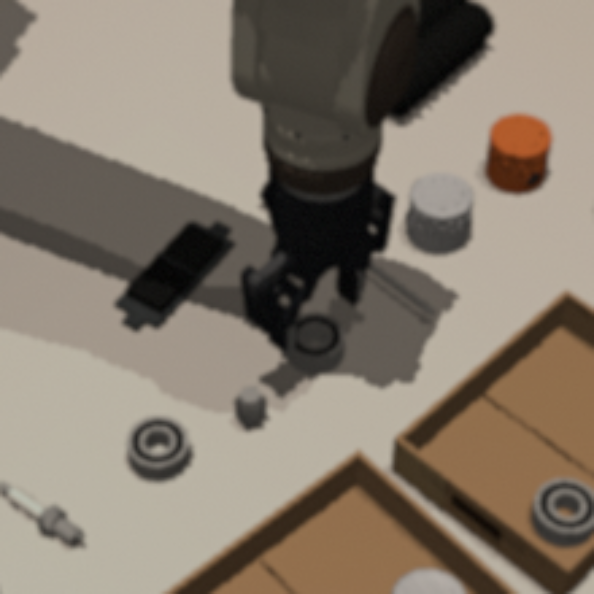

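Run:
```python
from h import *
s=sense();t=s["tcp_pos"];print(t)
f=lambda X:(px("scene",X)-[230,100])*2.7
for d in[(0,0,0),(0,-32,0),(0,32,0),(0,-32,25),(0,32,25)]:print(d,f(t+np.array(d)))
print(f([446,169,21]),f([446,169,10]))
g=cv2.cvtColor(capture("scene"),6)
im=capture("scene")[200:250,320:370];cv2.imwrite("pics/s2.png",cv2.resize(im,None,fx=12,fy=12,interpolation=2))
```

```text
[446.00795918 169.60492149   4.79460701]
(0, 0, 0) [313.30460368 345.57283765]
(0, -32, 0) [284.24635867 367.76780442]
(0, 32, 0) [341.78927812 323.81777807]
(0, -32, 25) [284.42722011 347.85778658]
(0, 32, 25) [342.83036879 303.64964317]
[313.14739813 333.06085605] [312.87919953 341.85927106]
```

View pics/s2.png

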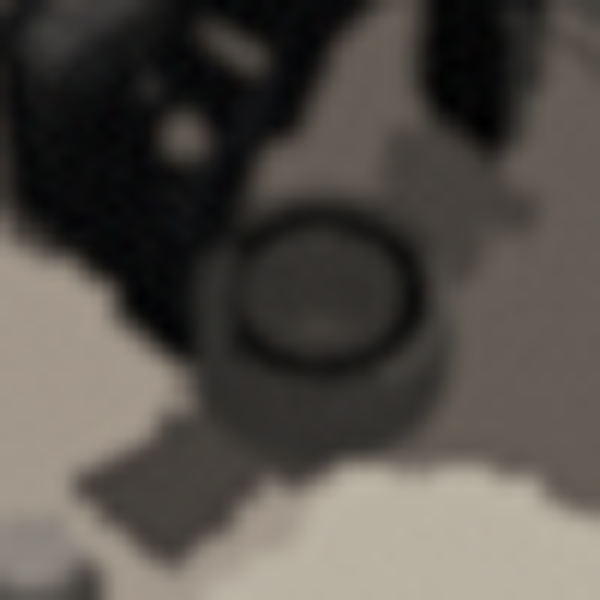

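```bash
python3 -m pendant '[[[0,0,-0.004],0],[[0,0,-0.007],0],[[0,0,-0.007],0],[[0,0,-0.007],0]]' && python3 -m pendant '[[[0,0,0],0],[[0,0,0],0],[[0,0,0],0],[[0,0,0],0],[[0,0,0],0],[[0,0,0],0]]' 0.030
python3 - <<'E'
from h import *
s=capture("scene");cv2.imwrite("pics/s3.png",cv2.resize(s[180:260,300:400],None,fx=7,fy=7,interpolation=2));print(sense()["force"])
E
```

```text
time: 2.55
tcp_pos: [445.8, 169.3, -2.6]
eef_rot: [-0.001, 1.57, -0.0]
force: [-0.1, 0.0, 0.1]
width: 63.9
time: 3.15
tcp_pos: [445.8, 169.3, -2.6]
eef_rot: [-0.001, 1.57, -0.0]
force: [-0.2, -0.4, 0.4]
width: 29.9
[-0.19902225 -0.32310103  0.4104605 ]
```

View pics/s3.png

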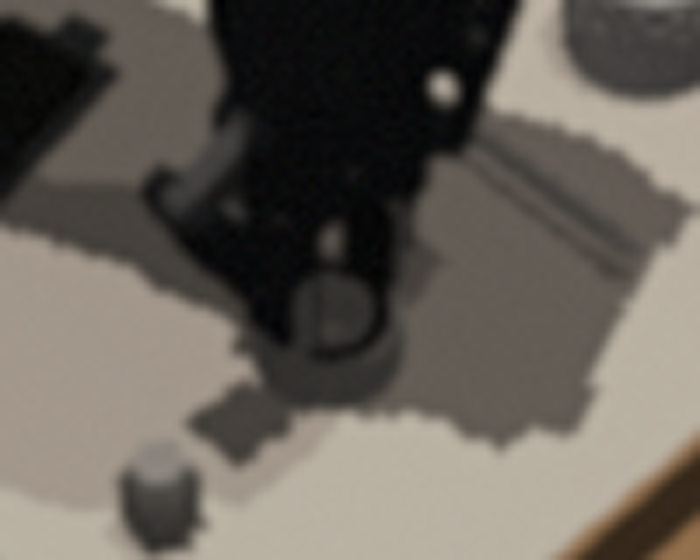

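Run:
```python
from h import *
np.set_printoptions(precision=1,suppress=True)
print(sense()["tcp_pos"],sense()["joint_positions"],sense()["width"])
for q in[(285,345),(380,290),(265,320)]:
    o,d=ray("scene",(300+q[0]/7-.4,180+q[1]/7-.4))
    for x in(435,446,457):print(q,o+d*(x-o[0])/d[0])
t=capture("top");cv2.imwrite("pics/t3.png",cv2.resize(t[200:340,180:380],None,fx=4,fy=4,interpolation=2))
```

```text
[445.8 169.3  -2.6] [ 0.4 -0.1 -0.4  1.3 -0.   0.4] 29.870984890249158
(285, 345) [435.  163.4  -2.9]
(285, 345) [446.  152.3  16.8]
(285, 345) [457.  141.2  36.5]
(380, 290) [435.  205.1 -11.6]
(380, 290) [446.  193.2   8.2]
(380, 290) [457.  181.3  28. ]
(265, 320) [435.  154.6  16.9]
(265, 320) [446.  143.7  36.2]
(265, 320) [457.  132.7  55.5]
```

View pics/t3.png

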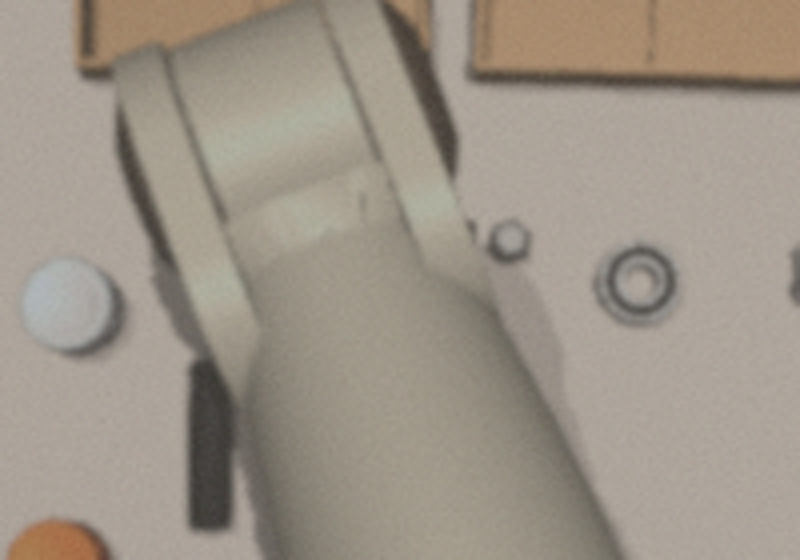

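```bash
python3 -m pendant '[[[0,0,0.045],0],[[0,0,0.06],0],[[0,0,0.06],0],[[0,0,0.06],0]]' 0
python3 - <<'E'
from h import *
t=sense()["tcp_pos"];s=capture("scene");print(t,sense()["width"])
o=np.array([280,130])
for d,c in[((0,0,0),(0,0,255)),((0,0,19),(0,255,0))]:
    q=px("scene",t+np.array(d));print(q)
    
s=cv2.resize(s[130:260,280:430],None,fx=5,fy=4.6,interpolation=2)
for d,c in[((0,0,0),(0,0,255)),((0,0,19),(0,255,0))]:
    q=(px("scene",t+np.array(d))-o+.5)*[5,4.6]
    cv2.circle(s,tuple(int(v) for v in q),3,c,-1)
cv2.imwrite("pics/s4.png",s)
E
```

```text
time: 3.65
tcp_pos: [445.9, 169.3, 57.2]
eef_rot: [-0.0, 1.57, -0.0]
force: [-1.1, -0.7, -0.7]
width: 0.1
[445.91350206 169.31435613  57.16865721] 0.021061173547020477
[346.39562136 212.22577238]
[346.57976827 206.23368514]
```

View pics/s4.png

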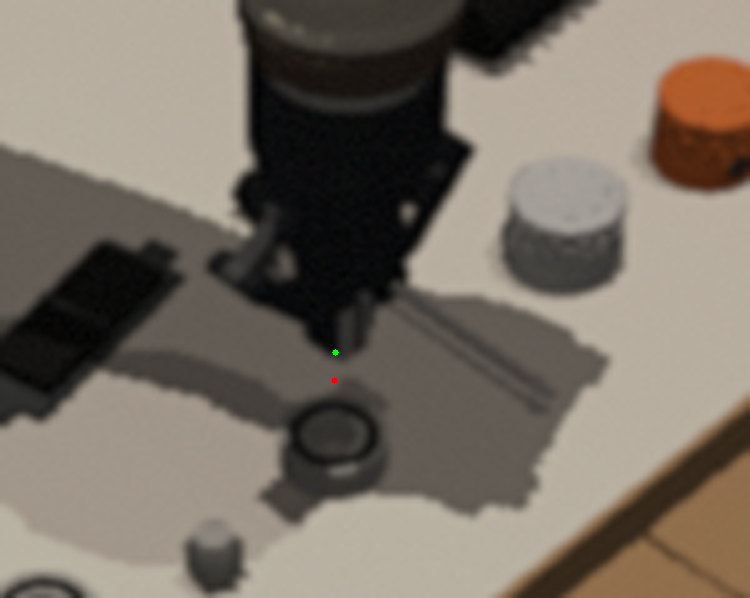

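Run:
```python
from h import *
np.set_printoptions(precision=1,suppress=True)
for q in[(345,355),(335,352)]:
    o,d=ray("scene",(280+q[0]/5-.5,130+q[1]/4.6-.5))
    for y in(164,169,174):print(q,o+d*(y-o[1])/d[1])
```

```text
(345, 355) [456.4 164.   87.9]
(345, 355) [451.7 169.   79.9]
(345, 355) [446.9 174.   71.8]
(335, 352) [450.8 164.   85.2]
(335, 352) [446.  169.   77.1]
(335, 352) [441.2 174.   69.1]
```

```bash
python3 -m pendant '[[[0,0,0],0],[[0,0,0],0],[[0,0,-0.03],0],[[0,0,-0.055],0],[[0,0,-0.065],0],[[0,0,-0.072],0],[[0,0,-0.074],0],[[0,0,-0.074],0]]' 0.064
python3 - <<'E'
from h import *
s=capture("scene");cv2.imwrite("pics/s5.png",cv2.resize(s[180:260,300:400],None,fx=7,fy=7,interpolation=2));print(sense()["force"])
E
```

```text
time: 4.5
tcp_pos: [445.8, 169.3, -16.9]
eef_rot: [-0.001, 1.57, -0.0]
force: [0.9, -0.0, 0.4]
width: 64.3
[ 0.83234675 -0.2176824  -0.10928646]
```

View pics/s5.png

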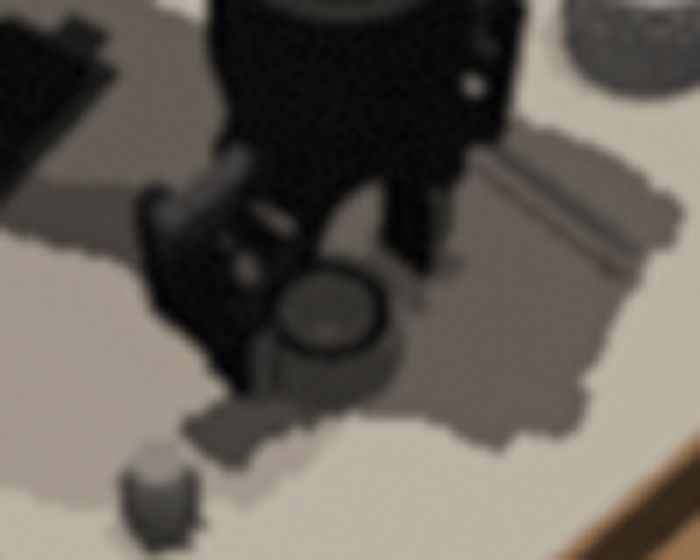

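```bash
python3 -m pendant '[[[0,0,-0.002],0],[[0,0,-0.002],0],[[0,0,-0.002],0],[[0,0,-0.002],0],[[0,0,-0.002],0],[[0,0,-0.002],0],[[0,0,-0.002],0]]' 0.030
```

```text
time: 5.25
tcp_pos: [446.8, 169.7, -17.4]
eef_rot: [0.0, 1.568, 0.0]
force: [-0.8, -0.0, 6.3]
width: 44.7
```

```bash
python3 -m pendant '[[[0,0,0.01],0],[[0,0,0.03],0],[[0,0,0.07],0],[[0,0,0.12],0],[[0,0,0.14],0],[[0,0,0.14],0]]'
python3 - <<'E'
from h import *
s=capture("scene");cv2.imwrite("pics/s6.png",cv2.resize(s[110:260,280:430],None,fx=4.5,fy=4,interpolation=2));print(sense()["force"])
E
```

```text
time: 5.85
tcp_pos: [448.5, 170.3, 127.0]
eef_rot: [0.002, 1.562, 0.002]
force: [-0.5, -0.7, -1.7]
width: 44.4
[ 0.49139387  0.19846561 -1.64668387]
```

View pics/s6.png

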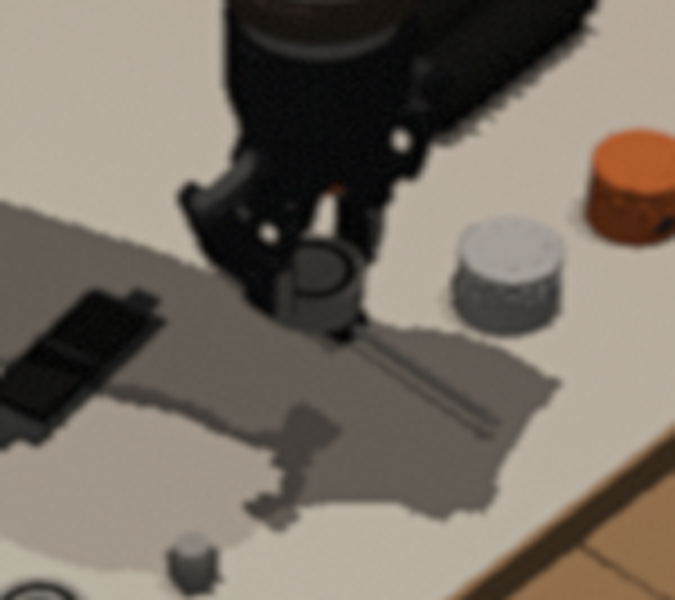

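```bash
python3 -m pendant '[[[0.04,0.027,0],0],[[0.08,0.054,0],0],[[0.12,0.08,0],0],[[0.159,0.106,0],0],[[0.159,0.106,0],0],[[0.159,0.106,0],0],[[0.159,0.106,0],0]]'
python3 - <<'E'
from h import *
s=capture("scene");cv2.imwrite("pics/s7.png",cv2.resize(s[130:330,350:530],None,fx=4,fy=3,interpolation=2));print(sense()["tcp_pos"])
E
```

```text
time: 6.6
tcp_pos: [605.7, 275.4, 123.8]
eef_rot: [0.001, 1.566, 0.001]
force: [-0.4, -0.7, -1.8]
width: 44.2
[605.75949007 275.37508885 124.78696999]
```

View pics/s7.png

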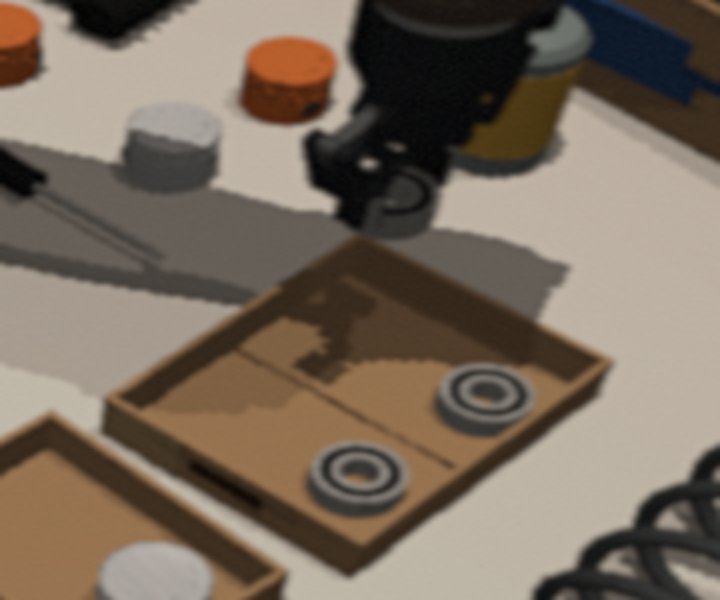

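```bash
python3 -m pendant '[[[0,0,-0.045],0],[[0,0,-0.085],0],[[0,0,-0.115],0],[[0,0,-0.128],0],[[0,0,-0.135],0],[[0,0,-0.137],0],[[0,0,-0.137],0],[[0,0,-0.137],0]]'
python3 - <<'E'
from h import *
s=capture("scene");cv2.imwrite("pics/s8.png",cv2.resize(s[170:310,360:520],None,fx=5,fy=4.2,interpolation=2))
E
```

```text
time: 7.45
tcp_pos: [606.6, 275.8, -10.4]
eef_rot: [0.002, 1.563, 0.002]
force: [0.1, 1.0, -1.6]
width: 44.8
```

View pics/s8.png

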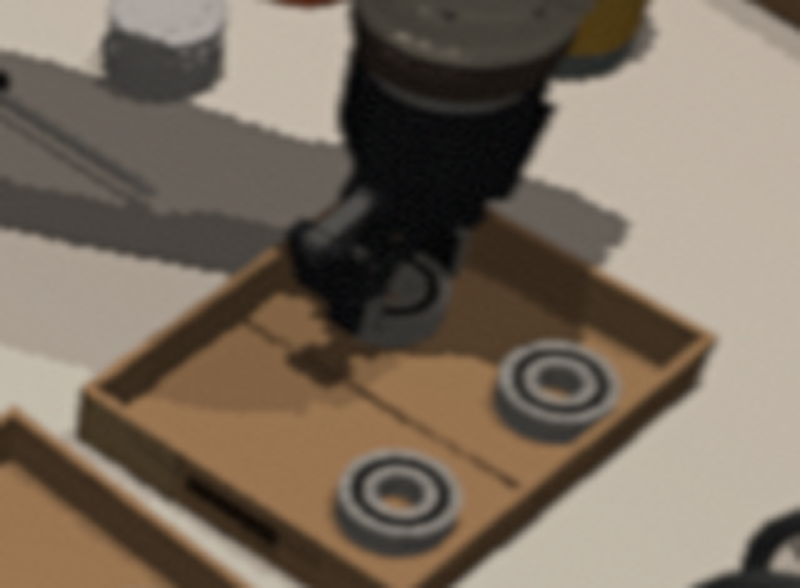

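```bash
python3 -m pendant '[[[0,0,-0.002],0],[[0,0,-0.003],0],[[0,0,-0.003],0]]' && python3 -m pendant '[[[0,0,0],0],[[0,0,0],0],[[0,0,0],0],[[0,0,0],0]]' 0.060
```

```text
time: 7.8
tcp_pos: [606.9, 275.9, -13.2]
eef_rot: [0.002, 1.562, 0.002]
force: [0.5, -0.1, 0.7]
width: 44.6
time: 8.2
tcp_pos: [606.9, 275.9, -13.2]
eef_rot: [0.002, 1.562, 0.002]
force: [-0.2, -0.3, -0.1]
width: 60.2
```

```bash
python3 -m pendant '[[[0,0,0.04],0],[[0,0,0.09],0],[[0,0,0.135],0],[[-0.04,-0.05,0.135],0],[[-0.08,-0.1,0.135],0],[[-0.166,-0.262,0.135],0],[[-0.166,-0.262,0.135],0],[[-0.166,-0.262,0.135],0],[[-0.166,-0.262,0.135],0],[[-0.166,-0.262,0.135],0],[[-0.166,-0.262,0.135],0]]' 0.060
python3 - <<'E'
from h import *
s=capture("scene");cv2.imwrite("pics/s9.png",s[110:410,230:530])
s=capture("top");cv2.imwrite("pics/t9.png",cv2.resize(s[130:300,170:370],None,fx=4,fy=3.5,interpolation=2))
E
```

```text
time: 9.3
tcp_pos: [440.6, 12.7, 122.3]
eef_rot: [0.004, 1.561, -0.0]
force: [1.4, 0.2, -0.4]
width: 59.9
```

View pics/s9.png

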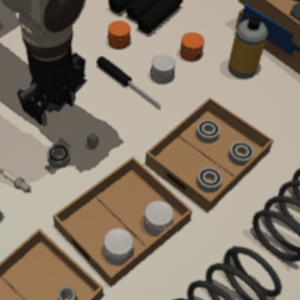

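View pics/t9.png

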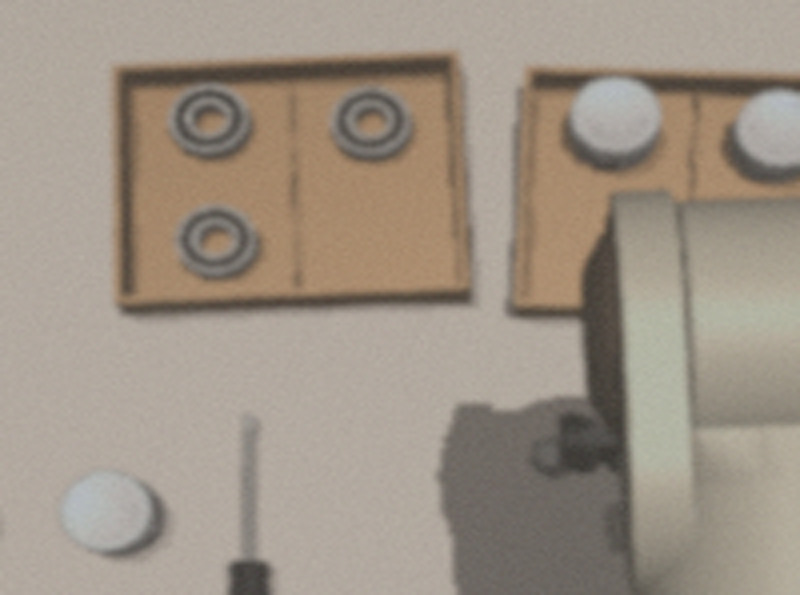

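```bash
python3 -m pendant '[[[0,0,-0.045],0],[[0,0,-0.085],0],[[0,0,-0.115],0],[[0,0,-0.130],0],[[0,0,-0.137],0],[[0,0,-0.139],0],[[0,0,-0.139],0],[[0,0,-0.139],0]]'
python3 - <<'E'
from h import *
s=capture("scene");cv2.imwrite("pics/s10.png",cv2.resize(s[200:300,240:360],None,fx=6,fy=6,interpolation=2))
E
```

```text
time: 10.2
tcp_pos: [442.3, 14.6, -16.0]
eef_rot: [0.002, 1.56, 0.002]
force: [-0.4, 0.4, -0.2]
width: 59.9
```

View pics/s10.png

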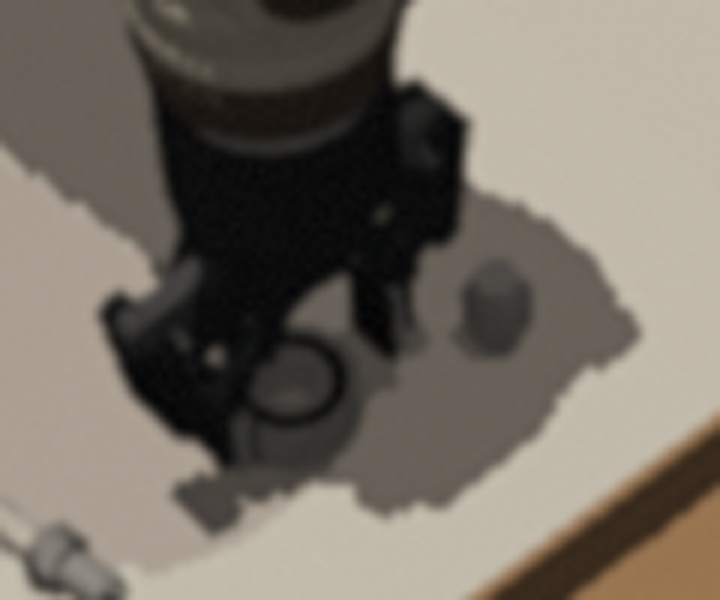

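Straddling correctly; close.

```bash
python3 -m pendant '[[[0,0,-0.001],0],[[0,0,-0.001],0],[[0,0,-0.001],0],[[0,0,-0.001],0],[[0,0,-0.001],0],[[0,0,-0.001],0]]' 0.030 && python3 -m pendant '[[[0,0,0.01],0],[[0,0,0.03],0],[[0,0,0.07],0],[[0,0,0.12],0],[[0,0,0.14],0],[[0,0,0.14],0],[[0,0,0.14],0]]'
```

```text
time: 10.85
tcp_pos: [443.0, 14.5, -15.7]
eef_rot: [0.003, 1.558, 0.002]
force: [-3.3, 0.0, 8.4]
width: 44.2
time: 11.55
tcp_pos: [443.1, 14.4, 124.4]
eef_rot: [0.003, 1.557, 0.002]
force: [-0.3, 0.3, -1.6]
width: 44.6
```

```bash
python3 -m pendant '[[[0.035,0.036,0],0],[[0.07,0.072,0],0],[[0.105,0.108,0],0],[[0.14,0.144,0],0],[[0.167,0.1715,0],0],[[0.167,0.1715,0],0],[[0.167,0.1715,0],0],[[0.167,0.1715,0],0]]' && python3 -m pendant '[[[0,0,-0.045],0],[[0,0,-0.085],0],[[0,0,-0.115],0],[[0,0,-0.128],0],[[0,0,-0.134],0],[[0,0,-0.134],0],[[0,0,-0.134],0]]'
```

```text
time: 12.35
tcp_pos: [609.1, 185.2, 123.4]
eef_rot: [0.003, 1.559, 0.001]
force: [0.1, -0.7, -0.6]
width: 44.2
time: 13.05
tcp_pos: [610.2, 185.3, -8.5]
eef_rot: [0.003, 1.556, 0.002]
force: [0.7, 0.2, -1.2]
width: 44.4
```

```bash
python3 -m pendant '[[[0,0,-0.002],0],[[0,0,-0.004],0],[[0,0,-0.004],0],[[0,0,-0.004],0]]' && python3 -m pendant '[[[0,0,0],0],[[0,0,0],0],[[0,0,0],0],[[0,0,0],0]]' 0.060
```

```text
time: 13.45
tcp_pos: [611.0, 185.6, -11.6]
eef_rot: [0.004, 1.555, 0.002]
force: [1.8, 0.2, 3.1]
width: 43.9
time: 13.85
tcp_pos: [610.8, 185.5, -11.8]
eef_rot: [0.004, 1.555, 0.002]
force: [-0.6, -1.0, 0.5]
width: 60.1
```

```bash
python3 -m pendant '[[[0,0,0.04],0],[[0,0,0.09],0],[[0,0,0.137],0],[[-0.156,-0.351,0.137],0],[[-0.156,-0.351,0.137],0],[[-0.156,-0.351,0.137],0],[[-0.156,-0.351,0.137],0],[[-0.156,-0.351,0.137],0],[[-0.156,-0.351,0.137],0],[[-0.156,-0.351,0.137],0],[[-0.156,-0.351,0.137],0],[[-0.156,-0.351,0.137],0]]' 0.060 && python3 -m pendant '[[[0,0,0],0],[[0,0,0],0],[[0,0,0],0]]' 0.052
python3 - <<'E'
from h import *
s=capture("scene");cv2.imwrite("pics/s11.png",s)
s=capture("top");cv2.imwrite("pics/t11.png",cv2.resize(s[130:300,170:370],None,fx=4,fy=3.5,interpolation=2))
E
```

```text
time: 15.05
tcp_pos: [453.1, -168.5, 125.4]
eef_rot: [0.006, 1.555, -0.002]
force: [0.8, -0.1, -0.2]
width: 60.2
time: 15.35
tcp_pos: [453.5, -167.7, 125.4]
eef_rot: [0.006, 1.555, -0.001]
force: [0.4, -0.7, -0.1]
width: 52.0
```

View pics/s11.png

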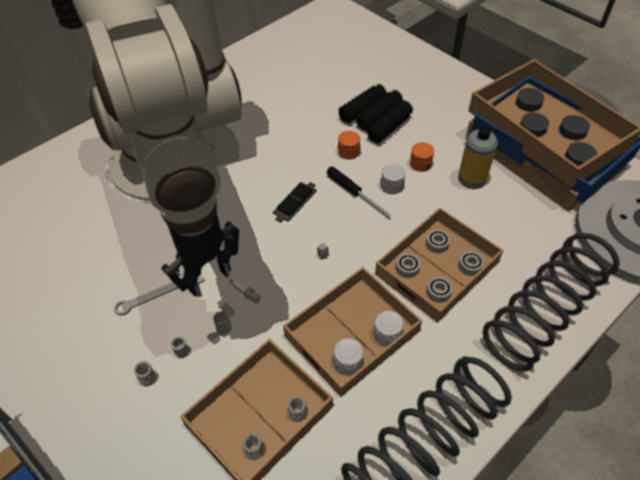

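View pics/t11.png

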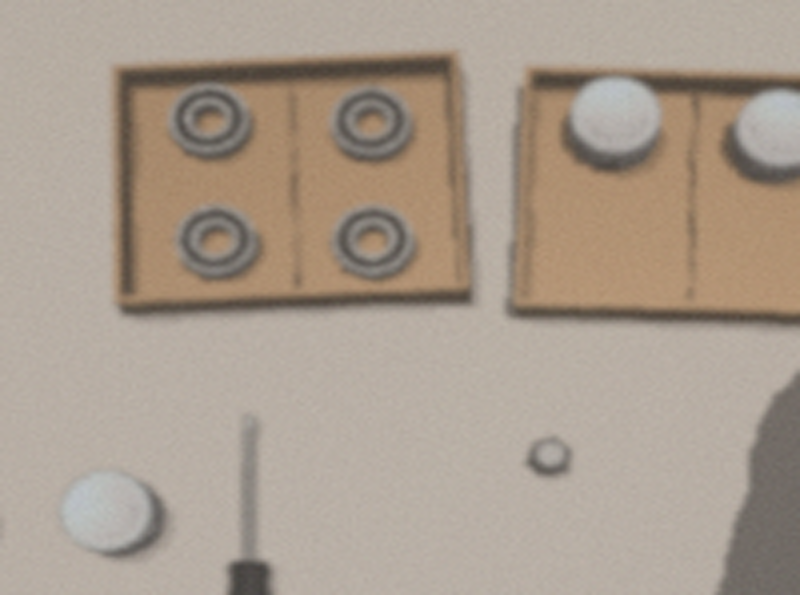

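```bash
python3 -m pendant '[[[0.002,0.002,-0.045],0],[[0.002,0.002,-0.06],0],[[0.002,0.002,-0.06],0],[[0.002,0.002,-0.06],0],[[0.002,0.002,-0.085],0],[[0.002,0.002,-0.105],0],[[0.002,0.002,-0.125],0],[[0.002,0.002,-0.133],0],[[0.002,0.002,-0.133],0],[[0.002,0.002,-0.133],0]]'
python3 - <<'E'
from h import *
s=capture("scene");cv2.imwrite("pics/s12.png",cv2.resize(s[250:350,160:280],None,fx=6,fy=6,interpolation=2))
E
```

```text
time: 16.45
tcp_pos: [456.3, -166.0, -6.2]
eef_rot: [0.005, 1.554, -0.001]
force: [0.2, 0.2, 0.3]
width: 52.0
```

View pics/s12.png

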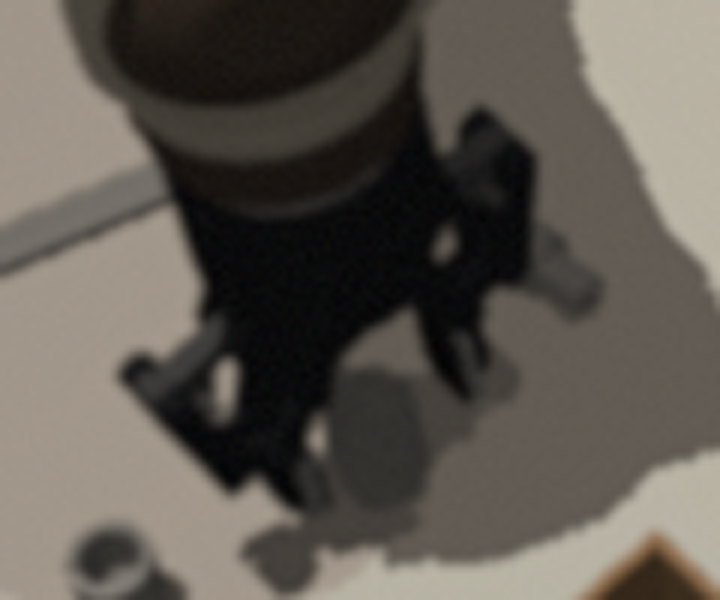

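```bash
python3 - <<'E'
from h import *
print(pt("scene",(160+380/6-.4,250+438/6-.4),22.5),px("scene",sense()["tcp_pos"]+[0,0,28.7]))
E
python3 -m pendant '[[[0,0,-0.004],0],[[0,0,-0.004],0],[[0,0,-0.004],0],[[0,0,-0.004],0],[[0,0,-0.004],0],[[0,0,-0.004],0],[[0,0,-0.004],0]]' 0.018
```

```text
[ 456.71833318 -166.29126576   22.5       ] [222.91838273 322.40370954]
time: 17.2
tcp_pos: [457.1, -166.3, -9.3]
eef_rot: [0.004, 1.552, -0.002]
force: [0.8, -0.9, 6.1]
width: 28.5
```

```bash
python3 -m pendant '[[[0,0,0.01],0],[[0,0,0.03],0],[[0,0,0.07],0],[[0,0,0.11],0],[[0,0,0.13],0],[[0,0,0.13],0],[[0.04,-0.004,0.13],0],[[0.08,-0.008,0.13],0],[[0.12,-0.012,0.13],0],[[0.145,-0.015,0.13],0],[[0.145,-0.015,0.13],0],[[0.145,-0.015,0.13],0]]'
python3 - <<'E'
from h import *
s=capture("scene");cv2.imwrite("pics/s13.png",cv2.resize(s[230:430,160:360],None,fx=3,fy=3,interpolation=2))
E
```

```text
time: 18.4
tcp_pos: [601.4, -181.1, 119.1]
eef_rot: [0.005, 1.555, -0.001]
force: [-0.3, 0.1, 0.0]
width: 28.9
```

View pics/s13.png

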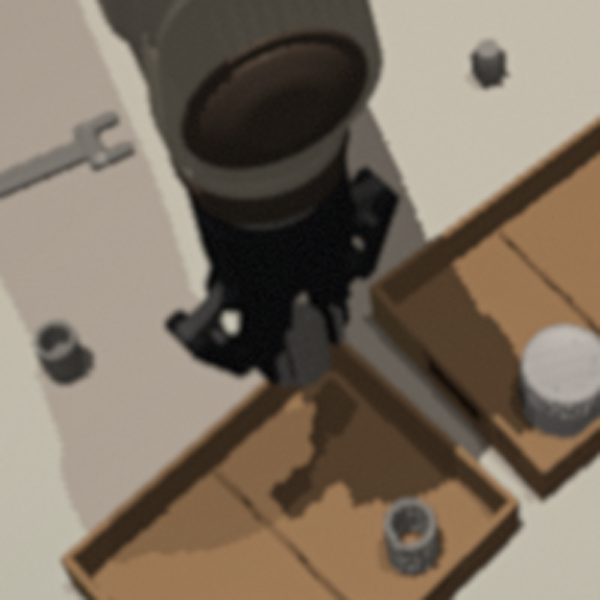

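```bash
python3 -m pendant '[[[0,0,-0.045],0],[[0,0,-0.08],0],[[0,0,-0.105],0],[[0,0,-0.116],0],[[0,0,-0.121],0],[[0,0,-0.121],0],[[0,0,-0.121],0]]'
python3 - <<'E'
from h import *
s=capture("scene");cv2.imwrite("pics/s14.png",cv2.resize(s[270:430,180:340],None,fx=3.7,fy=3.7,interpolation=2))
E
```

```text
time: 19.15
tcp_pos: [601.8, -181.4, 0.5]
eef_rot: [0.004, 1.552, -0.002]
force: [0.2, -1.0, -0.4]
width: 28.6
```

View pics/s14.png

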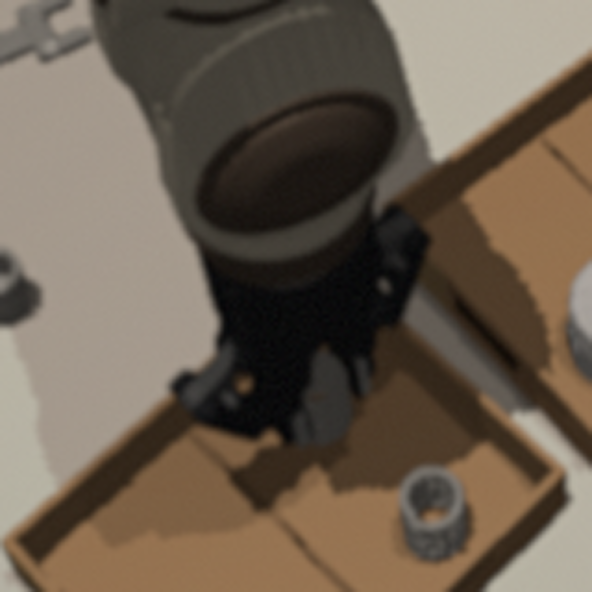

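```bash
python3 -m pendant '[[[0,0,-0.003],0],[[0,0,-0.005],0],[[0,0,-0.005],0],[[0,0,-0.005],0]]'; python3 -m pendant '[[[0,0,-0.002],0],[[0,0,-0.002],0],[[0,0,-0.002],0]]'
```

```text
time: 19.6
tcp_pos: [601.9, -181.4, -4.6]
eef_rot: [0.004, 1.552, -0.002]
force: [-0.0, -0.0, -0.8]
width: 28.5
time: 19.9
tcp_pos: [602.2, -181.5, -5.3]
eef_rot: [0.004, 1.551, -0.002]
force: [-3.8, 1.7, 8.6]
width: 28.4
```

```bash
python3 -m pendant '[[[0,0,0],0],[[0,0,0],0],[[0,0,0],0],[[0,0,0],0]]' 0.050
python3 - <<'E'
from h import *
s=capture("scene");cv2.imwrite("pics/s15.png",cv2.resize(s[270:430,180:340],None,fx=3.7,fy=3.7,interpolation=2))
E
```

```text
time: 20.3
tcp_pos: [602.1, -181.4, -5.5]
eef_rot: [0.004, 1.551, -0.002]
force: [0.8, -0.6, -0.6]
width: 50.1
```

View pics/s15.png

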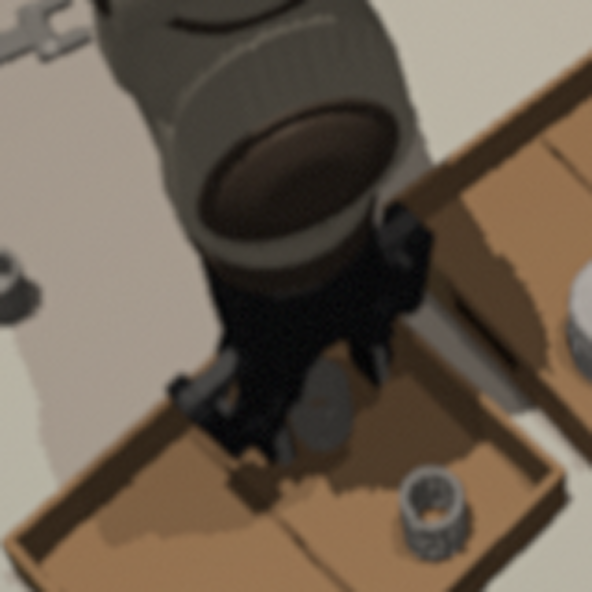

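```bash
python3 -m pendant '[[[0,0,0.03],0],[[0,0,0.07],0],[[0,0,0.11],0],[[0,0,0.13],0],[[-0.04,-0.037,0.13],0],[[-0.158,-0.147,0.13],0],[[-0.158,-0.147,0.13],0],[[-0.158,-0.147,0.13],0],[[-0.158,-0.147,0.13],0],[[-0.158,-0.147,0.13],0],[[-0.158,-0.147,0.13],0]]' 0.050
python3 - <<'E'
from h import *
s=capture("scene");cv2.imwrite("pics/s16.png",cv2.resize(s[260:460,80:340],None,fx=3,fy=3,interpolation=2))
E
```

```text
time: 21.45
tcp_pos: [444.5, -328.3, 124.6]
eef_rot: [0.005, 1.55, -0.002]
force: [-0.1, -0.2, -0.5]
width: 49.8
```

View pics/s16.png

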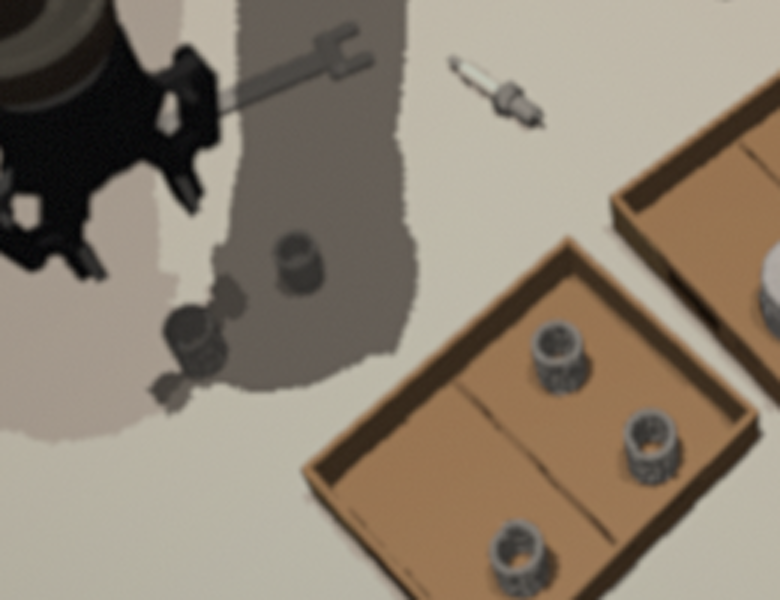

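First spring is upright in its tray at about (560,358) of the crop. Descend on the second.

```bash
python3 -m pendant '[[[0,0,-0.045],0],[[0,0,-0.06],0],[[0,0,-0.06],0],[[0,0,-0.085],0],[[0,0,-0.105],0],[[0,0,-0.122],0],[[0,0,-0.129],0],[[0,0,-0.129],0],[[0,0,-0.129],0]]'
python3 - <<'E'
from h import *
s=capture("scene");cv2.imwrite("pics/s17.png",cv2.resize(s[300:420,80:220],None,fx=5,fy=5,interpolation=2))
print(px("scene",sense()["tcp_pos"]+[0,0,28.7])-[80,300])
E
```

```text
time: 22.4
tcp_pos: [445.6, -328.1, -3.1]
eef_rot: [0.003, 1.549, -0.002]
force: [-0.2, 0.7, 0.9]
width: 50.0
[65.50699888 73.83320359]
```

View pics/s17.png

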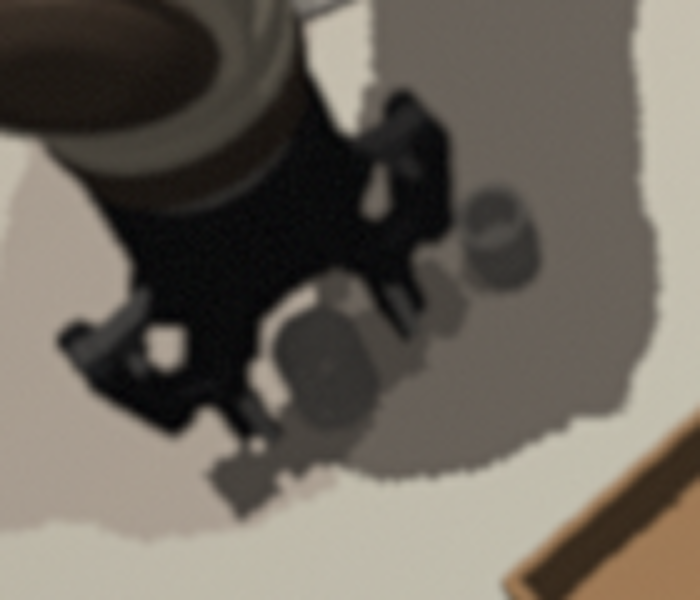

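```bash
python3 -m pendant '[[[0,0,-0.004],0],[[0,0,-0.007],0],[[0,0,-0.007],0],[[0,0,-0.007],0]]' && python3 -m pendant '[[[0,0,0],0],[[0,0,0],0],[[0,0,0],0],[[0,0,0],0],[[0,0,0],0],[[0,0,0],0]]' 0.018
```

```text
time: 22.85
tcp_pos: [445.6, -328.2, -10.1]
eef_rot: [0.003, 1.549, -0.002]
force: [-0.1, -0.0, -0.3]
width: 50.1
time: 23.45
tcp_pos: [445.8, -328.3, -9.7]
eef_rot: [0.003, 1.549, -0.002]
force: [-0.3, 0.3, 3.6]
width: 28.8
```

```bash
python3 -m pendant '[[[0,0,0.01],0],[[0,0,0.03],0],[[0,0,0.07],0],[[0,0,0.11],0],[[0,0,0.13],0],[[0,0,0.13],0],[[0.04,0.015,0.13],0],[[0.08,0.03,0.13],0],[[0.12,0.045,0.13],0],[[0.158,0.058,0.13],0],[[0.158,0.058,0.13],0],[[0.158,0.058,0.13],0]]' && python3 -m pendant '[[[0,0,-0.045],0],[[0,0,-0.08],0],[[0,0,-0.105],0],[[0,0,-0.116],0],[[0,0,-0.121],0],[[0,0,-0.121],0],[[0,0,-0.121],0]]'
```

```text
time: 24.65
tcp_pos: [603.6, -269.5, 118.2]
eef_rot: [0.003, 1.552, -0.0]
force: [-0.8, 0.5, -1.0]
width: 28.4
time: 25.35
tcp_pos: [604.2, -270.1, -1.1]
eef_rot: [0.002, 1.55, -0.001]
force: [0.6, 0.3, -1.1]
width: 28.1
```

```bash
python3 -m pendant '[[[0,0,-0.002],0],[[0,0,-0.004],0],[[0,0,-0.0045],0],[[0,0,-0.0045],0],[[0,0,-0.0045],0]]' && python3 -m pendant '[[[0,0,0],0],[[0,0,0],0],[[0,0,0],0],[[0,0,0],0]]' 0.050
```

```text
time: 25.85
tcp_pos: [604.2, -270.0, -5.6]
eef_rot: [0.002, 1.55, -0.001]
force: [-0.2, -0.2, -0.7]
width: 28.5
time: 26.25
tcp_pos: [604.3, -270.1, -5.5]
eef_rot: [0.002, 1.55, -0.001]
force: [0.6, -0.3, 0.1]
width: 50.0
```

```bash
python3 -m pendant '[[[0,0,0.03],0],[[0,0,0.07],0],[[0,0,0.11],0],[[0,0,0.14],0],[[-0.1,0.3,0.14],0],[[-0.1,0.3,0.14],0],[[-0.1,0.3,0.14],0],[[-0.1,0.3,0.14],0],[[-0.1,0.3,0.14],0],[[-0.1,0.3,0.14],0],[[-0.1,0.3,0.14],0],[[-0.1,0.3,0.14],0]]' 0.050
```

```text
time: 27.45
tcp_pos: [503.7, 32.0, 135.0]
eef_rot: [-0.0, 1.549, 0.002]
force: [0.3, -0.5, -0.0]
width: 49.9
```

```bash
python3 -m pendant '[[[-0.077,0.30,0],0],[[-0.077,0.30,0],0],[[-0.077,0.30,0],0],[[-0.077,0.30,0],0],[[-0.077,0.30,0],0],[[-0.077,0.30,0],0],[[-0.077,0.30,0],0],[[-0.077,0.30,0],0],[[-0.077,0.30,0],0],[[-0.077,0.30,0],0]]' 0.074
python3 - <<'E'
from h import *
s=capture("scene");cv2.imwrite("pics/s18.png",s)
t=sense()["tcp_pos"];print(t,px("scene",[t[0],t[1],46]))
E
```

```text
time: 28.45
tcp_pos: [427.5, 330.5, 135.1]
eef_rot: [0.001, 1.549, 0.0]
force: [0.9, -0.5, -0.7]
width: 74.1
[427.45638938 330.53561782 135.13527876] [392.41200652 171.8870339 ]
```

View pics/s18.png

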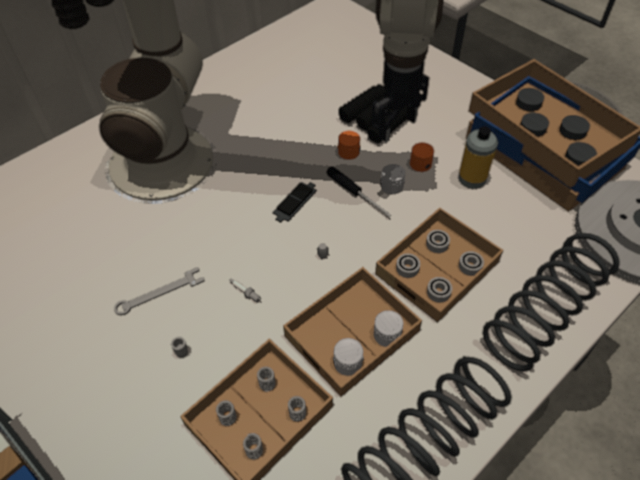

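```bash
python3 -m pendant '[[[0,0.001,-0.045],0],[[0,0.001,-0.065],0],[[0,0.001,-0.065],0],[[0,0.001,-0.09],0],[[0,0.001,-0.115],0],[[0,0.001,-0.135],0],[[0,0.001,-0.145],0],[[0,0.001,-0.145],0],[[0,0.001,-0.145],0]]'
python3 - <<'E'
from h import *
s=capture("scene");cv2.imwrite("pics/s19.png",cv2.resize(s[90:210,330:470],None,fx=5,fy=5,interpolation=2))
E
```

```text
time: 29.4
tcp_pos: [428.3, 331.8, -8.3]
eef_rot: [0.002, 1.547, 0.001]
force: [0.7, -0.0, 0.6]
width: 74.0
```

View pics/s19.png

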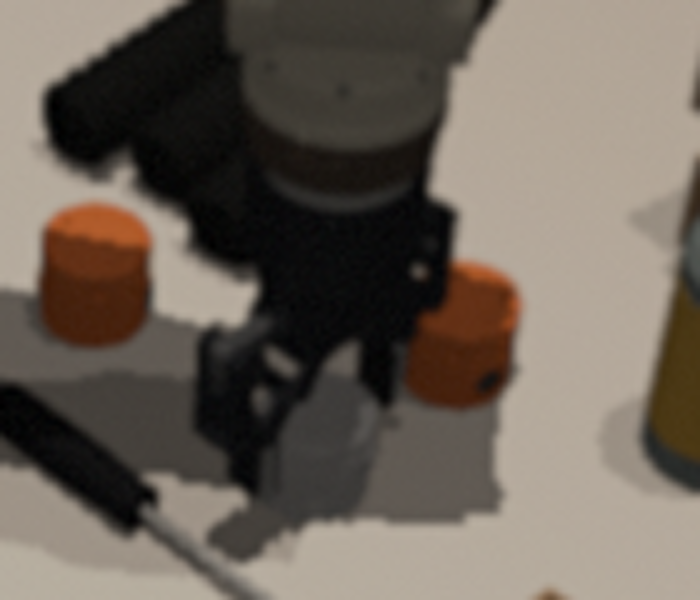

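```bash
python3 -m pendant '[[[0,0,-0.003],0],[[0,0,-0.003],0],[[0,0,-0.003],0],[[0,0,-0.003],0],[[0,0,-0.003],0],[[0,0,-0.003],0],[[0,0,-0.003],0]]' 0.035
```

```text
time: 30.15
tcp_pos: [429.1, 332.6, -9.8]
eef_rot: [0.003, 1.545, 0.002]
force: [-0.2, -1.1, 5.5]
width: 50.4
```

```bash
python3 -m pendant '[[[0,0,0.01],0],[[0,0,0.03],0],[[0,0,0.07],0],[[0,0,0.11],0],[[0,0,0.14],0],[[0.02,-0.035,0.14],0],[[0.04,-0.07,0.14],0],[[0.06,-0.11,0.14],0],[[0.08,-0.15,0.14],0],[[0.1,-0.19,0.14],0],[[0.12,-0.23,0.14],0],[[0.12,-0.23,0.14],0]]'
python3 - <<'E'
from h import *
s=capture("scene");cv2.imwrite("pics/s20.png",cv2.resize(s[90:350,260:500],None,fx=2.3,fy=2.3,interpolation=2))
E
```

```text
time: 31.35
tcp_pos: [550.5, 98.2, 130.3]
eef_rot: [0.006, 1.545, -0.003]
force: [-1.0, -0.1, -2.2]
width: 50.3
```

View pics/s20.png

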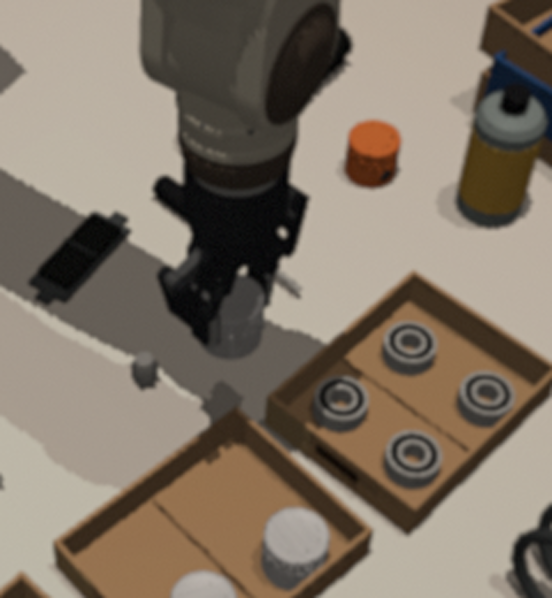

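```bash
python3 -m pendant '[[[0.02,-0.035,0],0],[[0.04,-0.07,0],0],[[0.053,-0.096,0],0],[[0.053,-0.096,0],0],[[0.053,-0.096,0],0],[[0.053,-0.096,0],0]]' && python3 -m pendant '[[[0,0,-0.045],0],[[0,0,-0.085],0],[[0,0,-0.115],0],[[0,0,-0.127],0],[[0,0,-0.132],0],[[0,0,-0.132],0],[[0,0,-0.132],0]]'
python3 - <<'E'
from h import *
s=capture("scene");cv2.imwrite("pics/s21.png",cv2.resize(s[220:400,270:430],None,fx=3.3,fy=3.3,interpolation=2))
E
```

```text
time: 32.0
tcp_pos: [602.2, 5.4, 130.4]
eef_rot: [0.006, 1.546, -0.0]
force: [0.2, 0.1, -2.7]
width: 50.6
time: 32.7
tcp_pos: [603.3, 5.7, 0.4]
eef_rot: [0.005, 1.543, 0.0]
force: [-0.5, 0.4, -2.0]
width: 50.3
```

View pics/s21.png

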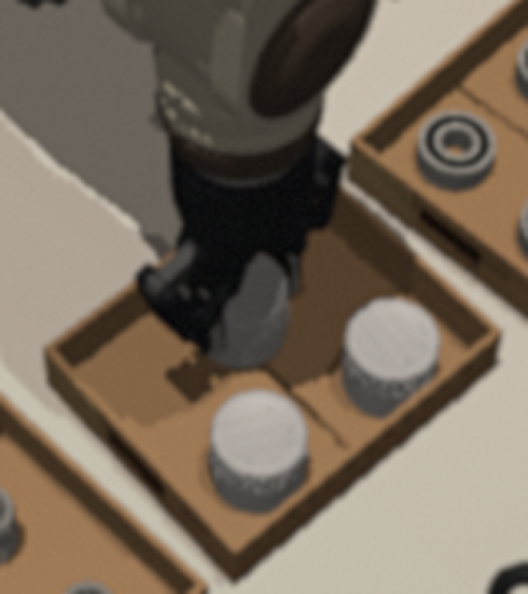

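```bash
python3 -m pendant '[[[0,0,-0.003],0],[[0,0,-0.005],0],[[0,0,-0.006],0],[[0,0,-0.006],0],[[0,0,-0.006],0]]' && python3 -m pendant '[[[0,0,0],0],[[0,0,0],0],[[0,0,0],0],[[0,0,0],0]]' 0.070
```

```text
time: 33.25
tcp_pos: [603.3, 5.5, -5.6]
eef_rot: [0.006, 1.543, -0.0]
force: [-0.4, -0.4, -2.0]
width: 50.7
time: 33.65
tcp_pos: [603.4, 5.5, -5.4]
eef_rot: [0.005, 1.543, -0.0]
force: [0.4, -0.5, -0.5]
width: 70.0
```

Lift, back off and inspect.

```bash
python3 -m pendant '[[[0,0,0.03],0],[[0,0,0.07],0],[[0,0,0.11],0],[[0,0,0.15],0],[[-0.04,0,0.17],0],[[-0.24,0,0.17],0],[[-0.24,0,0.17],0],[[-0.24,0,0.17],0],[[-0.24,0,0.17],0],[[-0.24,0,0.17],0],[[-0.24,0,0.17],0]]' 0.070
python3 - <<'E'
from h import *
s=capture("scene");cv2.imwrite("pics/s22.png",cv2.resize(s[110:480,170:530],None,fx=1.6,fy=1.6,interpolation=2))
t=capture("top");cv2.imwrite("pics/t22.png",cv2.resize(t[130:300,190:500],None,fx=2.5,fy=2.5,interpolation=2))
E
```

```text
time: 34.75
tcp_pos: [363.4, 5.5, 165.5]
eef_rot: [0.006, 1.54, -0.0]
force: [0.8, 0.1, 0.0]
width: 70.1
```

View pics/s22.png

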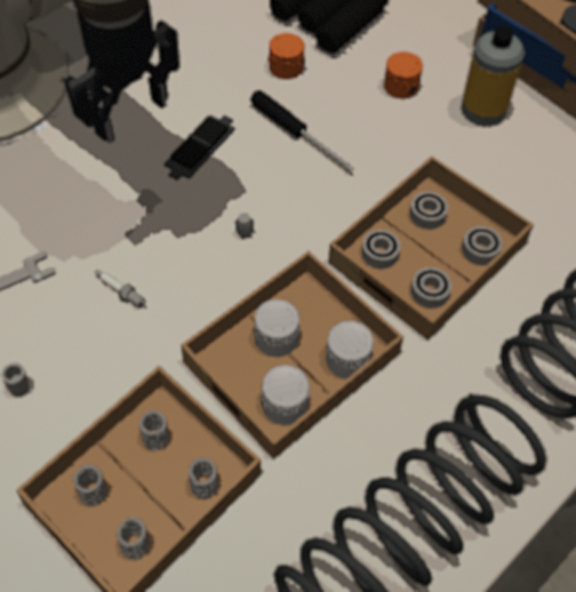

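View pics/t22.png

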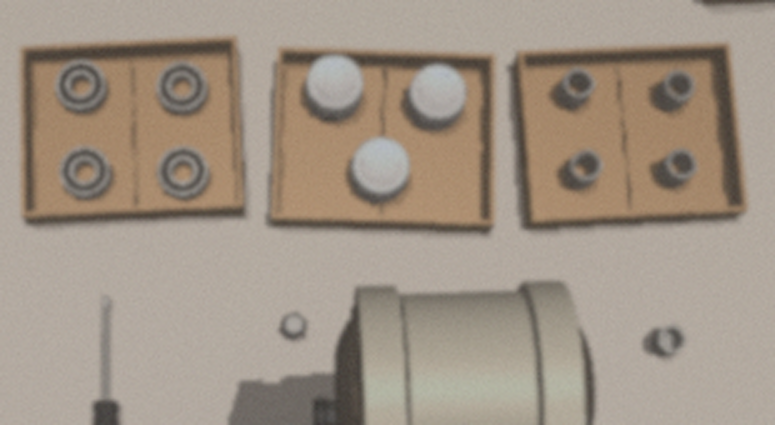

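All five parts sit in the correct trays, upright or flat as asked, and the spray can is standing.

```bash
python3 -c "
from plant import *
print(close_job())"
```

```text
the job is handed in; nothing more can be done
None
```

I moved both bearings, then both springs, then the aluminium piston into the trays that already held two of their kind, and handed the job in at about 35 s.

The final scene and top pictures show:
- **Bearings:** four lie flat in the bearings' tray.
- **Springs:** four stand upright in the springs' tray.
- **Piston:** three pistons stand upright in the pistons' tray, none touching another.
- **Bystanders:** the spray can is standing, and the other objects are where they were. The arm was clear of everything when I handed in.

**What disagreed with the description:**
- **Fingertip height:** the fingertips turned out to sit about 20 mm above the reported TCP height. My first grasp closed in the air over a bearing without touching it. I measured the offset in the scene picture and used it from then on.
- **Finger widths:** grips read about 1.5 to 3 mm under the nominal part diameters, but every part held.
- **Tool tilt:** the tool drifted about 1.8° off vertical over the run. I could not correct it through the pendant, and no tilt showed in the parts once set down.

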